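Shut the sample chest and fasten its hasp

TASK

Shut the lid of the blue steel sample chest fully, and then swing its hasp down over the staple until it lies flat against the front of the chest, ready for the padlock. Leave the padlock and the other things on the bench where they are.

Things in the scene. Friction and masses are not known exactly. Their poses are not given: they have to be found in the camera images.
- chest: Blue sheet-steel sample chest, fixed to the bench: 180 mm deep, 300 wide, 130 high with the lid shut. Origin: centre of its underside. x points out of its front (the side with hasp and staple), y along its width, z up. The lid's hinge line runs along the back at x = -90, z = 100 mm. It stands turned up to 1 rad either way from facing straight away from the robot.
- lid (a joint): Lid angle, rad: 0 = fully shut, grows as its front edge rises (starts 0.4 to 0.7). The lid is a blue tray 180 mm deep, 300 wide, 30 thick, hinged at the back; its flat outer face is parallel to the radius from the hinge line, 30 mm above it. Stiff hinges: it stays where it is put; 2 to 10 N down near its front edge moves it.
- lid_front (a point): Middle of the lid's upper front edge (180 mm from the hinge line along the lid, and 30 mm above it); with the lid shut it is at x = 90, y = 0, z = 130 mm in the chest's frame.
- hasp (a joint): Hasp angle relative to the lid, rad: 0 = hanging flat against the front, staple through its slot; 1.57 = straight out in front, level with the lid's top; 3.14 = standing square above the lid (starts 1.5 to 2.5). Stiff pin: it stays where it is left and must be pushed all the way home; about 1.5 N at its tip or 4 N at 35 mm from the pin moves it.
- hasp_pin (a point): Middle of the hasp's pin, along the chest's y axis, at the lid's upper front edge, 4 mm before its face; lid shut: x = 94, y = 0, z = 130 mm in the chest's frame. The hasp is a bare steel leaf 95 mm long from the pin, 45 wide, 4 thick, with a slot 13 wide from 49 to 85 mm from the pin; between pin and slot it is solid plate, the place to push.
- hasp_tip (a point): Middle of the hasp's free end, 95 mm from the pin.
- staple (a point): Outer end of the brass staple, a loop of 6 mm bar sticking out 27 mm from the chest's front face at mid width, from 49 to 77 mm above the bench. This point is 24 mm out from the face and 63 mm above the bench. It is rigid: push the hasp above it or on both sides of it.
- padlock: Bystander: brass padlock lying on the bench in front of the chest, off to its +y side, body 45 x 50 x 24 mm with a steel shackle reaching 60 mm from the origin along x. Origin under the centre of its body.
- jar: Bystander: brown glass jar with a blue cap, 72 mm across, 95 mm high. Origin at the centre of its underside.
- beaker: Bystander: glass beaker, 84 mm across, 105 mm high. Origin at the centre of its underside.
- tub: Bystander: dark brown lidded plastic tub, 114 mm across, 83 mm high. Origin at the centre of its underside.

How it is judged:
On the way, in this order (a step that is already met when the one before it is completed fails the run):
1. the lid is fully shut (within 0.03 rad) (value of joint lid below 0.03 rad), for 0.2 s.
2. with the lid shut, the hasp is swung down flat over the staple (within 0.12 rad) (value of joint lid below 0.03 rad and value of joint hasp below 0.12 rad), for 0.2 s.
At the end, for the whole second after the job is handed in: The lid is shut within 0.03 rad (about 5 mm at its front edge) and the hasp lies over the staple within 0.12 rad of flat against the front (about 11 mm at its tip), both at rest (all of step 2 and velocity of joint lid between -0.05 and 0.05 rad/s and velocity of joint hasp between -0.05 and 0.05 rad/s); the robot touches nothing.
It fails at once if the brass padlock is moved more than 40 mm (distance of padlock from where it was at the start of the episode above 0.04 m).
It fails at once if the jar is moved more than 40 mm or tipped more than 0.4 rad (distance of jar from where it was at the start of the episode above 0.04 m or angle between jar's own z axis and vertical above 0.4 rad).
It fails at once if the beaker is moved more than 40 mm or tipped more than 0.4 rad (distance of beaker from where it was at the start of the episode above 0.04 m or angle between beaker's own z axis and vertical above 0.4 rad).
It fails at once if the tub is moved more than 40 mm or tipped more than 0.4 rad (distance of tub from where it was at the start of the episode above 0.04 m or angle between tub's own z axis and vertical above 0.4 rad).
It also fails if it takes over 50 s, if anything falls off the work surface, if the arm or the gripper's body presses on something with over 40 N, if the wrist force passes 120 N, or if a joint passes its speed limit or range.

ROBOT

A 6-joint arm with a two-finger parallel gripper is mounted at the origin on the work surface. World frame = base frame: x ahead of the robot, y to its left, z up, the work surface at z = 0. Lengths are in m, angles in rad, forces in N, time in s.
With the tool pointing down it reaches from about 0.25 to 0.775 m from the base axis. Payload 4 kg.
Tool frame: the origin (TCP) lies midway between the tips of the shut fingers; the grasp point (between the pads) lies 19 mm behind it (hold_point_z is the distance from the TCP to the grasp point, in m); z points along the fingers, y is the line along which they close (so a half turn about z gives the same grasp; the last joint's range is limited). The gripper opens to 85 mm and grips with 20 to 120 N. Pads are 22 mm wide; open, the fingers measure 114 mm over their backs; the gripper's body (76 mm by 85 mm) begins 54 mm behind the grasp point. The pads swing forward as they close: fully open they stand 13 mm farther back than shut.
Start: joints at [1.038, 0.087, 1.371, -0, 1.684, -0.103], TCP at [0.229, 0.5, 0.211] pointing down, gripper open.
Joint ranges: [-3.1, 3.1], [-0.76, 2.03], [0.27, 2.55], [-1.08, 4.22], [0.17, 2.65], [-2.57, 2.57]. Speed limits (rad/s): [2.79, 2.79, 3.14, 3.14, 3.14, 3.14].

INTERFACE

Orientations are given as a 3x3 rotation matrix whose columns are the frame's x, y, z axes.
In Python, from plant import * gives the robot as it stands.
- The arm moves only by the shell command python3 -m inch 'ROWS' [OPENING] [FORCE]. ROWS is JSON, a list of rows, each an object with "dp": the shift along the tool's x, y, z in mm, a list of three; "roll": the turn about the tool's z in degrees. In form: [{"dp": [tx, ty, tz], "roll": roll}, ...]. A call has exactly 8 rows; each row shifts and turns the commanded pose from where the row before left it, along the tool's axes as they then stand; what a row does not reach is not made up. A row lasts 1/10 s, in which the tool goes at most 50 mm and 8.59 degrees, less where a joint would pass 70% of its speed; a pose out of reach is approached as far as the arm can. A call with a gripper value outside its range is refused whole. OPENING is the finger opening in mm, from 0 to 85.4, set as the call begins (- or left out, the last holds). The fingers move at their own pace and stop on an object; FORCE is the grip in N (left out, the last holds). Time passes only in rows, so rows that do not move let the fingers close, or fill a call up. It gives the time, the measured TCP pose, the force, the opening and the grip force at its end, in the units of the state.
- observe(): the state, without advancing time (a new reading comes with each control period).
- camera(name): name is "side" or "top"; returns a dict with "frame" (384x512x3 uint8, red, green, blue), "fx", "fy", "cx", "cy" (pixels), "world_from_camera" (4x4, takes a point from camera to world coordinates). Camera axes: x right, y up, looking along -z (the intrinsics and any distortion apply to the point x, -y, -z); pixel columns grow to the right and rows downward; lengths in m; the calibration is good to about 2 mm. A picture is of the moment at which its call begins. There is no depth.
- job_done(): hands the job in; it is judged then, once.
The state is a dict: "clock": time; "joints": joint angles; "joint_vel": joint speeds; "effort": joint torques, N m; "tcp_pos": TCP position; "tool_rot": TCP orientation; "wrist_force": force on the tool from outside, world axes, zero at the start; "moment": the same for the moment, N m; "gripper_width": opening from 0.0 (shut) to 1.0 (fully open); "finger_force": force on a finger pad.
Only numpy, scipy, OpenCV 4.12 (cv2) and the standard library are available. Lean on these libraries where they do the work, as an engineer would, in place of code of your own. Each camera call takes 0.05 s, during which the arm holds its last target. There are 200 camera calls.

## Working session

There is one attempt and no reset: what is moved stays moved. The work goes in short steps, Python scripts to look and compute and a shell command to move; the robot and the scene stay as the last step left them, time stands still between calls to the robot, and variables do not carry over. Pictures are saved under pics/ and viewed, at most 10 in all, crops included, and the job is handed in when it is done.

```bash
mkdir -p pics; python3 - <<'E'
from plant import *
import cv2,numpy as np
ims=[]
for n in("side","top"):
    c=camera(n);f=c["frame"];cv2.imwrite(f"pics/{n}0.png",f[:,:,::-1]);np.savez(f"{n}.npz",**c)
    print(n,c["fx"],c["fy"],c["cx"],c["cy"],[k for k in c]);print(np.round(c["world_from_camera"],4).tolist())
print(observe())
E
```

```text
side 429.23570110490994 429.23570110490994 256.6685552444425 190.46916147647298 ['frame', 'fx', 'fy', 'cx', 'cy', 'world_from_camera']
[[-0.9886, 0.1001, -0.1125, 0.3858], [-0.1496, -0.7405, 0.6552, 0.9831], [-0.0177, 0.6645, 0.7471, 1.2205], [0.0, 0.0, 0.0, 1.0]]
top 357.17682050885116 357.17682050885116 256.569146971424 190.4106234349404 ['frame', 'fx', 'fy', 'cx', 'cy', 'world_from_camera']
[[0.0196, 0.9965, -0.0816, 0.4595], [-0.9998, 0.0193, -0.0048, -0.0143], [-0.0032, 0.0817, 0.9967, 1.2067], [0.0, 0.0, 0.0, 1.0]]
{'clock': 0.1, 'joints': array([ 1.03787586e+00,  8.79403253e-02,  1.37213306e+00, -6.03896138e-06,
        1.68359832e+00, -1.03110845e-01]), 'joint_vel': array([-7.46026690e-04, -2.95503210e-03, -3.27078161e-03, -3.70252855e-04,
        1.39412374e-03, -1.75096777e-05]), 'effort': array([ 1.71512849e-03, -3.53017151e+01, -3.14217246e+01, -1.27459198e-04,
        8.00061563e-03, -5.76159408e-06]), 'tcp_pos': array([0.22894246, 0.49954091, 0.20950865]), 'tool_rot': array([[-9.09044708e-01,  4.16697269e-01, -1.05109572e-03],
       [ 4.16698543e-01,  9.09042962e-01, -1.79379187e-03],
       [ 2.08022999e-04, -2.06862706e-03, -9.99997839e-01]]), 'wrist_force': array([ 0.09416256,  0.24878567, -0.19058565]), 'moment': array([-0.02373457, -0.04168387, -0.02446993]), 'finger_force': 0.0, 'gripper_width': 0.9992793825791101}
```

View pics/side0.png

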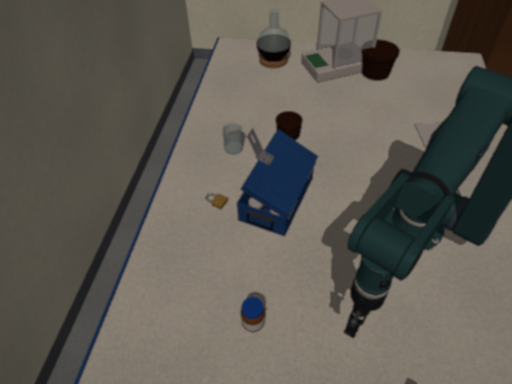

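View pics/top0.png

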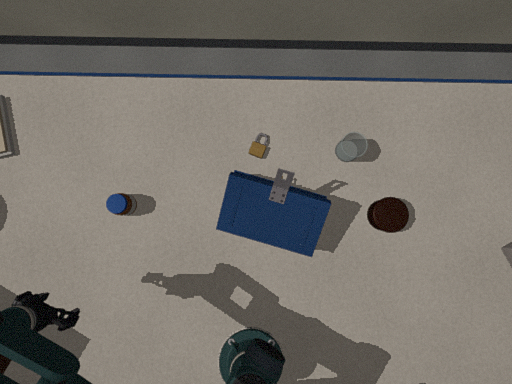

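The side view shows the chest with its lid ajar. Lid corners are at about (278,133), (316,155), (243,193), and the hasp stands up and outward from (265,157) to (253,133). The top view shows the lid quad (232,172), (330,199), (313,255), (218,229), with the hasp tip at (286,170). The padlock is at (260,146), the jar at (119,204), the beaker at (350,148) and the tub at (388,214).

```bash
cat > h.py <<'E'
import numpy as np,cv2
def ray(c,u,v):
    d=c["world_from_camera"][:3,:3]@np.array([(u-c["cx"])/c["fx"],-(v-c["cy"])/c["fy"],-1]);return c["world_from_camera"][:3,3],d
def plane(c,p,z):
    o,d=ray(c,*p);return o+d*(z-o[2])/d[2]
def tri(c1,p1,c2,p2):
    A=[];b=[]
    o1,d1=ray(c1,*p1);o2,d2=ray(c2,*p2)
    t=np.linalg.lstsq(np.c_[d1,-d2],o2-o1,rcond=None)[0]
    a,b=o1+d1*t[0],o2+d2*t[1];return (a+b)/2,np.linalg.norm(a-b)
def pix(c,P):
    W=c["world_from_camera"];q=W[:3,:3].T@(np.asarray(P)-W[:3,3]);return c["cx"]-c["fx"]*q[0]/q[2],c["cy"]+c["fy"]*q[1]/q[2]
def blue(f,box):
    h=cv2.cvtColor(f,cv2.COLOR_RGB2HSV);m=cv2.inRange(h,(100,120,20),(125,255,255));k=np.zeros_like(m);x0,y0,x1,y1=box;k[y0:y1,x0:x1]=m[y0:y1,x0:x1];return k
E
python3 - <<'E'
from h import *
S,T=np.load("side.npz"),np.load("top.npz")
for c,box,n in((S,(225,120,330,240),"s"),(T,(200,160,345,265),"t")):
    m=blue(c["frame"],box);ct=max(cv2.findContours(m,0,2)[0],key=cv2.contourArea);hu=cv2.convexHull(ct)
    print(n,cv2.approxPolyDP(hu,2.5,True)[:,0].tolist())
    x0,y0,x1,y1=box;cr=c["frame"][y0:y1,x0:x1,::-1]
    cr=cv2.convertScaleAbs(cr,alpha=1.7,beta=10);cr=cv2.resize(cr,None,fx=4,fy=4,interpolation=2);cv2.imwrite(f"pics/c{n}.png",cr)
a=cv2.imread("pics/cs.png");b=cv2.imread("pics/ct.png");
cv2.imwrite("pics/both.png",cv2.resize(np.vstack([np.pad(a,((0,0),(0,580-420),(0,0))),b]),None,fx=.66,fy=.66) if 0 else a)
E
```

```text
s [[278, 129], [316, 156], [310, 179], [283, 234], [240, 219], [238, 206], [243, 186]]
t [[231, 173], [237, 171], [325, 196], [330, 204], [311, 255], [217, 228]]
```

View pics/cs.png

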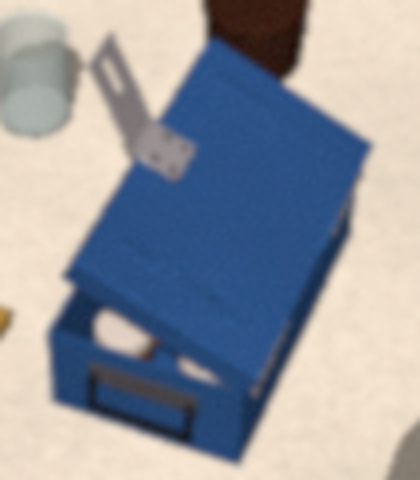

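View pics/ct.png

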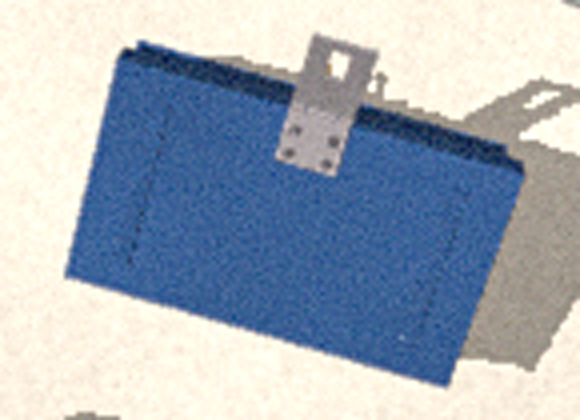

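The side crop shows the lid corners at about (213,40), (371,148), (67,277), (250,388) in crop pixels, and the hasp tip at (101,49). The top crop shows the lid corners at (120,58), (522,172), (446,386), (66,276) and the hasp tip at (346,43). Next I triangulate these.

```bash
python3 - <<'E'
from h import *
S,T=np.load("side.npz"),np.load("top.npz")
s=lambda x,y:(x/4-.375+225,y/4-.375+120)
t=lambda x,y:(x/4-.375+200,y/4-.375+160)
P={}
for n,a,b in(("FR",(522,172),(213,40)),("BR",(446,386),(371,148)),("FL",(120,58),(67,277)),("BL",(66,276),(250,388)),("tip",(346,43),(101,49)),("pin",(326,110),(142,143))):
    P[n],e=tri(T,t(*a),S,s(*b));print(n,P[n].round(4),round(e*1e3,1))
n=np.linalg.norm
print("w",n(P["FR"]-P["FL"]),n(P["BR"]-P["BL"]),"d",n(P["FR"]-P["BR"]),n(P["FL"]-P["BL"]),"hasp",n(P["tip"]-P["pin"]))
F=(P["FR"]+P["FL"])/2;B=(P["BR"]+P["BL"])/2
y=(P["FL"]-P["FR"]+P["BL"]-P["BR"])[:2];y/=n(y);x=np.array([y[1],-y[0]]);yaw=np.arctan2(x[1],x[0])
d=F-B;a=np.arctan2(d[2],d[:2]@x);a2=np.arcsin(min(1,(F[2]-.1)/np.hypot(.18,.03)))-np.arctan2(.03,.18);print("yaw",yaw,"lid",a,a2,"F",F,"B",B)
h=P["tip"]-P["pin"];el=np.arctan2(h[2],h[:2]@x);print("hasp elev",el,"angle",np.pi/2+el-a)
for L in(a,a2):
    hin=((F[:2]-x*(.18*np.cos(L)-.03*np.sin(L)))+(B[:2]+x*.03*np.sin(L)))/2
    o=hin+.09*x;print("origin",o)
print("pinshut",o+.094*x,"x",x,"y",y)
for k,uv,z in(("padlock",(260,150),.012),("jar",(119,204),.095),("beaker",(347,149),.105),("tub",(388,214),.083)):
    p=plane(T,uv,z);q=p[:2]-o;print(k,p.round(3),"chest",(q@x).round(3),(q@y).round(3))
E
```

```text
FR [ 0.5097 -0.218   0.1974] 3.9
BR [ 0.3544 -0.1768  0.12  ] 1.7
FL [0.5913 0.0698 0.1793] 3.6
BL [0.4334 0.1121 0.1139] 6.8
tip [ 0.5874 -0.0852  0.2908] 1.1
pin [ 0.5531 -0.0791  0.1939] 0.3
w 0.2997251162659109 0.2995301746105134 d 0.17831654642985756 0.17610899789425785 hasp 0.1029925009267055
yaw -0.2716209967922699 lid 0.414991566563758 0.34020900977849167 F [ 0.55049092 -0.07408146  0.18834369] B [ 0.39387493 -0.03236487  0.11694074]
hasp elev 1.2267059436684844 angle 2.382510703899623
origin [ 0.49119409 -0.05851785]
origin [ 0.48679567 -0.05729288]
pinshut [ 0.57734937 -0.08251245] x [ 0.96333726 -0.26829336] y [0.26829336 0.96333726]
padlock [ 0.695 -0.017  0.012] chest 0.19 0.094
jar [0.5   0.419 0.095] chest -0.115 0.462
beaker [ 0.685 -0.289  0.105] chest 0.253 -0.17
tub [ 0.485 -0.422  0.083] chest 0.097 -0.352
```

```bash
cat > p.py <<'E'
from plant import *
import numpy as np
o=observe();q=o["tcp_pos"][:2]-[.490,-.058];x=np.array([.9633,-.2683]);y=np.array([.2683,.9633])
R=o["tool_rot"];w=o["wrist_force"]
print("t",o["clock"],"chest mm",(1e3*np.array([q@x,q@y,o["tcp_pos"][2]])).round(1),"rolloff deg",np.degrees(np.arctan2(R[1,1],R[0,1])-np.arctan2(y[1],y[0])).round(1),"F chest",np.round([w[:2]@x,w[:2]@y,w[2]],1))
E
python3 -m inch '[{"dp":[0,0,-20],"roll":-4.5},{"dp":[0,0,-20],"roll":-4.5},{"dp":[-30,-26,0],"roll":0},{"dp":[-30,-26,0],"roll":0},{"dp":[-30,-26,0],"roll":0},{"dp":[-30,-26,0],"roll":0},{"dp":[-30,-26,0],"roll":0},{"dp":[-30,-26,0],"roll":0}]' 0; python3 p.py
```

```text
clock: 0.9
tcp_pos: [0.3609, 0.2997, 0.2502]
tool_rot: [[-0.963, 0.269, -0.001], [0.269, 0.963, -0.0], [0.0, -0.0, -1.0]]
wrist_force: [0.6, -0.2, -0.1]
gripper_width: 0.0
finger_force: 0.0
t 0.9 chest mm [-220.4  310.   250.2] rolloff deg -0.0 F chest [ 0.6  0.  -0.1]
```

```bash
python3 -m inch '[{"dp":[-36,-30,0],"roll":0},{"dp":[-36,-30,0],"roll":0},{"dp":[-36,-30,0],"roll":0},{"dp":[-36,-30,0],"roll":0},{"dp":[-36,-30,0],"roll":0},{"dp":[-36,-30,0],"roll":0},{"dp":[-36,-30,0],"roll":0},{"dp":[0,0,0],"roll":0}]' 0 ; python3 p.py
```

```text
clock: 1.7
tcp_pos: [0.5484, 0.0263, 0.2485]
tool_rot: [[-0.961, 0.276, -0.002], [0.276, 0.961, -0.002], [0.002, -0.003, -1.0]]
wrist_force: [-0.1, 1.5, -0.2]
gripper_width: 0.002
finger_force: 0.0
t 1.7 chest mm [ 33.7  96.9 248.5] rolloff deg -0.5 F chest [-0.5  1.5 -0.2]
```

```bash
python3 -m inch '[{"dp":[-14,0,20],"roll":0},{"dp":[0,0,20],"roll":0},{"dp":[0,0,10],"roll":0},{"dp":[0,0,10],"roll":0},{"dp":[0,0,10],"roll":0},{"dp":[0,0,10],"roll":0},{"dp":[0,0,10],"roll":0},{"dp":[0,0,10],"roll":0}]' 0 ; python3 p.py
```

```text
clock: 2.5
tcp_pos: [0.5631, 0.0272, 0.154]
tool_rot: [[-0.963, 0.269, 0.01], [0.269, 0.963, -0.001], [-0.01, 0.002, -1.0]]
wrist_force: [2.7, -0.5, 6.4]
gripper_width: 0.0
finger_force: 2.9
t 2.5 chest mm [ 47.6 101.7 154. ] rolloff deg -0.1 F chest [2.8 0.3 6.4]
```

```bash
python3 -m inch '[{"dp":[0,0,6],"roll":0},{"dp":[0,0,6],"roll":0},{"dp":[0,0,5],"roll":0},{"dp":[0,0,4],"roll":0},{"dp":[0,0,3],"roll":0},{"dp":[0,0,2],"roll":0},{"dp":[0,0,0],"roll":0},{"dp":[0,0,0],"roll":0}]' 0 ; python3 p.py
```

```text
clock: 3.3
tcp_pos: [0.5615, 0.0274, 0.1263]
tool_rot: [[-0.963, 0.269, 0.005], [0.269, 0.963, -0.0], [-0.004, 0.001, -1.0]]
wrist_force: [3.1, 0.1, 4.5]
gripper_width: 0.0
finger_force: 2.3
t 3.3 chest mm [ 46.  101.5 126.3] rolloff deg -0.1 F chest [3.  0.9 4.5]
```

```bash
python3 -m inch '[{"dp":[0,0,1],"roll":0},{"dp":[0,0,1],"roll":0},{"dp":[0,0,1],"roll":0},{"dp":[0,0,1],"roll":0},{"dp":[0,0,1],"roll":0},{"dp":[0,0,0],"roll":0},{"dp":[0,0,0],"roll":0},{"dp":[0,0,0],"roll":0}]' 0 ; python3 p.py; python3 - <<'E'
from plant import *
import cv2
f=camera("side")["frame"][100:240,190:340,::-1]
cv2.imwrite("pics/s2.png",cv2.resize(cv2.convertScaleAbs(f,alpha=1.7,beta=10),None,fx=4,fy=4,interpolation=2))
E
```

```text
clock: 4.1
tcp_pos: [0.5599, 0.0274, 0.1193]
tool_rot: [[-0.963, 0.269, -0.001], [0.269, 0.963, 0.0], [0.001, -0.0, -1.0]]
wrist_force: [3.3, -0.5, 3.3]
gripper_width: -0.001
finger_force: 1.8
t 4.1 chest mm [ 44.4 101.1 119.3] rolloff deg -0.1 F chest [3.3 0.4 3.3]
```

View pics/s2.png

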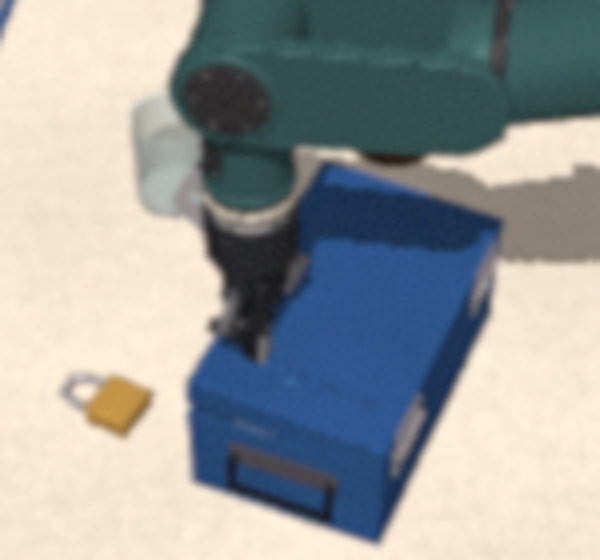

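The picture shows the lid nearly or fully down. The fingers are near its front edge at crop (260,358), the padlock is untouched at (118,405), and the hasp is hidden behind the wrist. A TCP at 119 mm doesn't fit the 130 mm lid top, so I'll check that against the lid corners.

```bash
python3 - <<'E'
from plant import *
from h import *
ob=observe()
S=camera("side");T=camera("top")
print("tcp pix side",pix(S,ob["tcp_pos"]),"crop",[(a-b)*4 for a,b in zip(pix(S,ob["tcp_pos"]),(190,100))],"top",pix(T,ob["tcp_pos"]))
o=np.array([.490,-.058]);x=np.array([.9633,-.2683]);y=np.array([.2683,.9633])
for n,cx,cy,z in(("FL",.09,.15,.13),("FR",.09,-.15,.13),("BL",-.09,.15,.13),("BR",-.09,-.15,.13),("FLbot",.09,.15,0),("BLbot",-.09,.15,0)):
    p=[*(o+cx*x+cy*y),z];print(n,"side crop",((np.array(pix(S,p))-[190,100])*4).round(),"top",np.round(pix(T,p),1))
cv2.imwrite("pics/t2.png",cv2.resize(cv2.convertScaleAbs(T["frame"][130:280,190:350,::-1],alpha=1.7,beta=10),None,fx=4,fy=4,interpolation=2))
E
```

```text
tcp pix side (np.float64(253.8759727317128), np.float64(192.40531202084577)) crop [np.float64(255.50389092685123), np.float64(369.6212480833831)] top (np.float64(244.72210787241892), np.float64(186.51193705433084))
FL side crop [182. 385.] top [233.5 167.3]
FR side crop [321. 165.] top [328.5 195.5]
BL side crop [381. 452.] top [216.  224.2]
BR side crop [502. 217.] top [312.1 253.3]
FLbot side crop [190. 480.] top [236.1 172.9]
BLbot side crop [376. 545.] top [220.5 223.7]
```

View pics/t2.png

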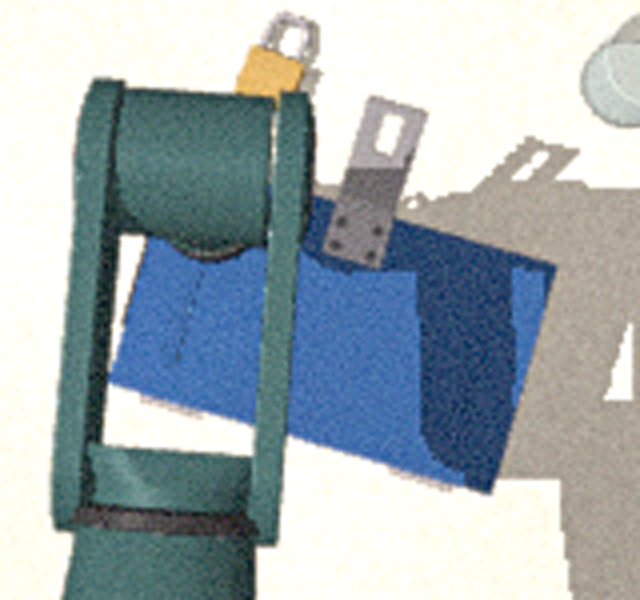

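The top view confirms the lid outline: the corners at (556,266), (492,493) and (108,383) match the shut-lid prediction within about 2 px. The hasp still stands forward with its tip at (395,103). I'll press a little more and watch whether the force rises.

```bash
python3 -m inch '[{"dp":[0,0,2],"roll":0},{"dp":[0,0,2],"roll":0},{"dp":[0,0,2],"roll":0},{"dp":[0,0,0],"roll":0},{"dp":[0,0,0],"roll":0},{"dp":[0,0,0],"roll":0},{"dp":[0,0,0],"roll":0},{"dp":[0,0,0],"roll":0}]' 0 80|tail -3 ; python3 p.py
```

```text
wrist_force: [1.1, -0.1, 2.7]
gripper_width: 0.001
finger_force: 1.3
t 5.05 chest mm [ 44.2 101.  113.2] rolloff deg -0.1 F chest [1.1 0.2 2.7]
```

```bash
python3 -m inch '[{"dp":[0,0,-10],"roll":0},{"dp":[0,0,-20],"roll":0},{"dp":[0,0,-30],"roll":0},{"dp":[0,0,-30],"roll":0},{"dp":[20,20,-20],"roll":0},{"dp":[30,30,0],"roll":0},{"dp":[30,30,0],"roll":0},{"dp":[0,0,0],"roll":0}]' 0 |tail -3 ; python3 p.py
python3 - <<'E'
from plant import *
from h import *
S=camera("side")
f=cv2.resize(cv2.convertScaleAbs(S["frame"][100:240,210:330,::-1],alpha=1.7,beta=10),None,fx=4,fy=4,interpolation=2)
o=np.array([.490,-.058]);x=np.array([.9633,-.2683]);y=np.array([.2683,.9633])
for a,col in((0,(0,255,0)),(.1,(0,0,255))):
  for cy in(.15,-.15):
    p=[*(o+(-.09+.18*np.cos(a)-.03*np.sin(a))*x+cy*y),.1+.18*np.sin(a)+.03*np.cos(a)]
    u=(np.array(pix(S,p))-[210,100])*4+1.5;print(a,cy,u);cv2.drawMarker(f,tuple(int(v) for v in u),col,cv2.MARKER_CROSS,12,1)
cv2.imwrite("pics/s3.png",f)
E
```

```text
wrist_force: [-0.7, -1.1, 0.5]
gripper_width: -0.001
finger_force: 0.0
t 5.85 chest mm [-39.5 183.9 223.8] rolloff deg 0.3 F chest [-0.3 -1.3  0.5]
0 0.15 [103.26327918 386.77422709]
0 -0.15 [242.49604942 166.46009888]
0.1 0.15 [106.29364492 374.16720997]
0.1 -0.15 [246.43423196 153.29148403]
```

View pics/s3.png

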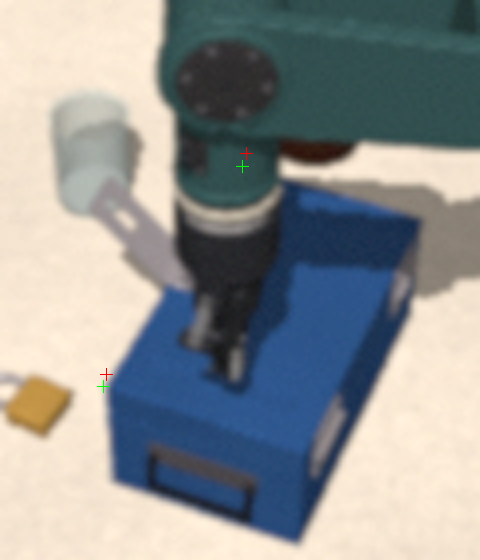

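The picture shows the lid down flush: its near front corner at (110,385) matches the shut marker (103,387) better than the 0.1 rad one, and no seam gap shows. The hasp stands forward from (185,280) to (105,195). The fingertip appears at (237,378). I'll check that against the reported TCP, and check the lid edge numerically.

```bash
python3 - <<'E'
from plant import *
from h import *
ob=observe();S=camera("side")
print("tcp in crop",(np.array(pix(S,ob["tcp_pos"]))-[210,100])*4+1.5, "20mm higher",(np.array(pix(S,ob["tcp_pos"]+[0,0,.02]))-[210,100])*4+1.5)
o=np.array([.490,-.058]);x=np.array([.9633,-.2683]);y=np.array([.2683,.9633])
f=S["frame"]
m=blue(f,(225,120,330,240));ct=max(cv2.findContours(m,0,2)[0],key=cv2.contourArea)
print(((cv2.approxPolyDP(cv2.convexHull(ct),1.5,True)[:,0]-[210,100])*4+1.5).tolist())
for n,cx,cy,z in(("FLbot",.09,.15,0),("BLbot",-.09,.15,0),("FL",.09,.15,.13),("BL",-.09,.15,.13),("BR",-.09,-.15,.13),("FLseam",.09,.15,.10)):
    print(n,((np.array(pix(S,[*(o+cx*x+cy*y),z]))-[210,100])*4+1.5).round())
# vertical brightness profile at the front-left end face just inside corner, old/new
for u in(238,240,242,245): print(u,f[185:225,u].sum(1).tolist())
E
```

```text
tcp in crop [227.53623846 386.12577242] 20mm higher [227.5199423  368.87830315]
[[285.5, 185.5], [413.5, 221.5], [401.5, 317.5], [293.5, 537.5], [121.5, 477.5], [113.5, 381.5], [169.5, 289.5]]
FLbot [111. 482.]
BLbot [298. 547.]
FL [103. 387.]
BL [303. 453.]
BR [423. 218.]
FLseam [105. 410.]
238 [390, 389, 391, 393, 388, 373, 347, 307, 264, 210, 170, 148, 132, 125, 125, 126, 133, 145, 142, 137, 141, 143, 149, 156, 161, 161, 164, 173, 184, 197, 199, 203, 208, 214, 227, 279, 350, 384, 388, 388]
240 [391, 388, 379, 354, 307, 248, 198, 161, 142, 140, 137, 142, 141, 123, 113, 113, 114, 116, 118, 119, 121, 116, 112, 111, 115, 112, 111, 113, 118, 113, 115, 115, 113, 112, 123, 179, 279, 365, 392, 388]
242 [327, 287, 241, 199, 164, 141, 133, 137, 136, 138, 138, 143, 140, 140, 124, 114, 112, 114, 114, 120, 119, 115, 117, 110, 113, 114, 115, 116, 113, 118, 114, 114, 114, 114, 115, 131, 215, 316, 374, 390]
245 [143, 138, 134, 137, 137, 138, 138, 137, 135, 136, 137, 141, 138, 139, 140, 123, 114, 112, 112, 114, 126, 118, 118, 120, 113, 112, 116, 114, 113, 111, 105, 106, 110, 110, 106, 107, 127, 213, 313, 365]
```

```bash
python3 -m inch '[{"dp":[-30,-30,0],"roll":0},{"dp":[-30,-30,0],"roll":0},{"dp":[-30,-25,10],"roll":0},{"dp":[0,0,25],"roll":0},{"dp":[0,0,20],"roll":0},{"dp":[0,0,15],"roll":0},{"dp":[0,0,0],"roll":0},{"dp":[0,0,0],"roll":0}]' 0 |tail -3 ; python3 p.py
python3 -m inch '[{"dp":[0,0,3],"roll":0},{"dp":[0,0,3],"roll":0},{"dp":[0,0,3],"roll":0},{"dp":[0,0,3],"roll":0},{"dp":[0,0,2],"roll":0},{"dp":[0,0,2],"roll":0},{"dp":[0,0,0],"roll":0},{"dp":[0,0,0],"roll":0}]' 0 |tail -3 ; python3 p.py
```

```text
wrist_force: [0.7, 0.5, -0.1]
gripper_width: 0.003
finger_force: 0.0
t 6.75 chest mm [ 54.7  95.7 153.7] rolloff deg -0.1 F chest [ 0.6  0.6 -0.1]
wrist_force: [0.8, -0.3, -0.1]
gripper_width: -0.001
finger_force: 0.0
t 7.55 chest mm [ 54.7  96.1 137.6] rolloff deg -0.1 F chest [ 0.8 -0.1 -0.1]
```

```bash
python3 -m inch '[{"dp":[0,0,3],"roll":0},{"dp":[0,0,3],"roll":0},{"dp":[0,0,3],"roll":0},{"dp":[0,0,0],"roll":0},{"dp":[0,0,0],"roll":0},{"dp":[0,0,0],"roll":0},{"dp":[0,0,0],"roll":0},{"dp":[0,0,0],"roll":0}]' 0 |tail -1 ; python3 p.py
python3 -m inch '[{"dp":[0,0,2],"roll":0},{"dp":[0,0,2],"roll":0},{"dp":[0,0,2],"roll":0},{"dp":[0,0,2],"roll":0},{"dp":[0,0,0],"roll":0},{"dp":[0,0,0],"roll":0},{"dp":[0,0,0],"roll":0},{"dp":[0,0,0],"roll":0}]' 0 |tail -1 ; python3 p.py
```

```text
finger_force: 0.0
t 8.35 chest mm [ 54.7  96.1 128.8] rolloff deg -0.1 F chest [ 0.   0.3 -0.9]
finger_force: 0.0
t 9.15 chest mm [ 54.7  96.1 120.8] rolloff deg -0.1 F chest [-0.1 -0.   0.8]
```

```bash
python3 -m inch '[{"dp":[0,0,2],"roll":0},{"dp":[0,0,2],"roll":0},{"dp":[0,0,2],"roll":0},{"dp":[0,0,0],"roll":0},{"dp":[0,0,0],"roll":0},{"dp":[0,0,0],"roll":0},{"dp":[0,0,0],"roll":0},{"dp":[0,0,0],"roll":0}]' 0 |tail -1 ; python3 p.py
python3 -m inch '[{"dp":[0,0,1],"roll":0},{"dp":[0,0,1],"roll":0},{"dp":[0,0,1],"roll":0},{"dp":[0,0,0],"roll":0},{"dp":[0,0,0],"roll":0},{"dp":[0,0,0],"roll":0},{"dp":[0,0,0],"roll":0},{"dp":[0,0,0],"roll":0}]' 0 |tail -1 ; python3 p.py
```

```text
finger_force: 0.0
t 9.95 chest mm [ 54.7  96.1 114.7] rolloff deg -0.1 F chest [0.6 0.7 0.9]
finger_force: 1.8
t 10.75 chest mm [ 55.1  96.1 112. ] rolloff deg -0.1 F chest [ 0.6 -0.5  3.8]
```

```bash
python3 -m inch '[{"dp":[0,0,1],"roll":0},{"dp":[0,0,1],"roll":0},{"dp":[0,0,1],"roll":0},{"dp":[0,0,0],"roll":0},{"dp":[0,0,0],"roll":0},{"dp":[0,0,0],"roll":0},{"dp":[0,0,0],"roll":0},{"dp":[0,0,0],"roll":0}]' 0 |tail -1 ; python3 p.py
python3 -m inch '[{"dp":[0,0,1],"roll":0},{"dp":[0,0,1],"roll":0},{"dp":[0,0,1],"roll":0},{"dp":[0,0,0],"roll":0},{"dp":[0,0,0],"roll":0},{"dp":[0,0,0],"roll":0},{"dp":[0,0,0],"roll":0},{"dp":[0,0,0],"roll":0}]' 0 |tail -1 ; python3 p.py
```

```text
finger_force: 2.6
t 11.55 chest mm [ 55.7  96.1 109.4] rolloff deg -0.1 F chest [ 3.2 -0.2  5.7]
finger_force: 7.4
t 12.35 chest mm [ 55.7  96.1 109.3] rolloff deg -0.1 F chest [-1.1 -1.9 15. ]
```

```bash
python3 -m inch '[{"dp":[0,0,1],"roll":0},{"dp":[0,0,1],"roll":0},{"dp":[0,0,0],"roll":0},{"dp":[0,0,-10],"roll":0},{"dp":[0,0,-30],"roll":0},{"dp":[0,0,-35],"roll":0},{"dp":[0,0,-35],"roll":0},{"dp":[0,0,-25],"roll":0}]' 0 |tail -1 ; python3 p.py
python3 -m inch '[{"dp":[-15,-15,0],"roll":0},{"dp":[-15,-20,0],"roll":0},{"dp":[-15,-20,0],"roll":0},{"dp":[-15,-20,0],"roll":0},{"dp":[-15,-20,0],"roll":0},{"dp":[0,0,0],"roll":0},{"dp":[0,0,0],"roll":0},{"dp":[0,0,0],"roll":0}]' 0 |tail -1 ; python3 p.py
```

```text
finger_force: 0.0
t 13.15 chest mm [ 53.9  96.1 239.5] rolloff deg -0.0 F chest [ 0.9 -0.9  0.1]
finger_force: 0.0
t 13.95 chest mm [128.6   1.8 237.7] rolloff deg -0.0 F chest [0.  0.5 0.4]
```

```bash
python3 -m inch '[{"dp":[0,0,15],"roll":0},{"dp":[0,0,15],"roll":0},{"dp":[0,0,15],"roll":0},{"dp":[0,0,10],"roll":0},{"dp":[0,0,10],"roll":0},{"dp":[0,0,7],"roll":0},{"dp":[0,0,7],"roll":0},{"dp":[0,0,7],"roll":0}]' 0 |tail -1 ; python3 p.py
python3 - <<'E'
from plant import *
import cv2
f=camera("side")["frame"][100:240,190:340,::-1]
cv2.imwrite("pics/s4.png",cv2.resize(cv2.convertScaleAbs(f,alpha=1.7,beta=10),None,fx=4,fy=4,interpolation=2))
E
```

```text
finger_force: 0.0
t 14.75 chest mm [129.8   0.9 152.5] rolloff deg -0.1 F chest [-0.3 -0.1  0.1]
```

View pics/s4.png

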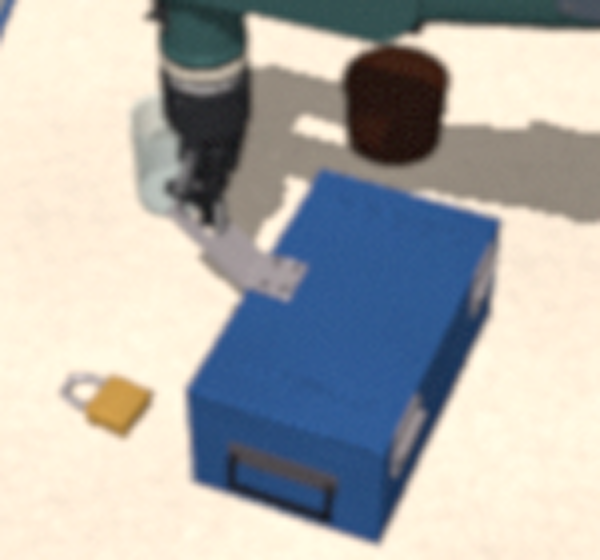

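The lid is flush on the chest all round. The hasp points forward from (245,260) to about (175,205), with the fingertip at (210,230) just above the leaf and on its line. The padlock and beaker are untouched. Next I press down.

```bash
python3 -m inch '[{"dp":[0,0,5],"roll":0},{"dp":[0,0,5],"roll":0},{"dp":[0,0,5],"roll":0},{"dp":[0,0,5],"roll":0},{"dp":[0,0,5],"roll":0},{"dp":[0,0,5],"roll":0},{"dp":[0,0,0],"roll":0},{"dp":[0,0,0],"roll":0}]' 0 |tail -1 ; python3 p.py
python3 -m inch '[{"dp":[0,0,3],"roll":0},{"dp":[0,0,3],"roll":0},{"dp":[0,0,3],"roll":0},{"dp":[0,0,3],"roll":0},{"dp":[0,0,3],"roll":0},{"dp":[0,0,3],"roll":0},{"dp":[0,0,0],"roll":0},{"dp":[0,0,0],"roll":0}]' 0 |tail -1 ; python3 p.py
```

```text
finger_force: 0.0
t 15.6 chest mm [128.3   1.2 121.4] rolloff deg -0.1 F chest [ 0.1 -0.4  0.2]
finger_force: 0.3
t 16.4 chest mm [129.1   0.9 104.1] rolloff deg -0.1 F chest [0.1 0.7 0.1]
```

```bash
python3 - <<'E'
from plant import *
from h import *
S=camera("side");T=camera("top")
o=np.array([.490,-.058]);x=np.array([.9633,-.2683])
for th in(2.4,2.0,1.6,1.2,.8):
    p=[*(o+(.094+.095*np.sin(th))*x),.13-.095*np.cos(th)]
    print(th,((np.array(pix(S,p))-[190,100])*4+1.5).round(),((np.array(pix(T,p))-[190,100])*4+1.5).round())
print("pin",((np.array(pix(S,[*(o+.094*x),.13]))-[190,100])*4+1.5).round(),"tcp",((np.array(pix(S,observe()["tcp_pos"]))-[190,100])*4+1.5).round())
f=S["frame"][110:210,210:290,::-1]
cv2.imwrite("pics/s5.png",cv2.resize(cv2.convertScaleAbs(f,alpha=1.7,beta=10),None,fx=6,fy=6,interpolation=2))
E
```

```text
2.4 [184. 192.] [398. 225.]
2.0 [164. 211.] [403. 204.]
1.6 [158. 238.] [402. 203.]
1.2 [167. 268.] [395. 219.]
0.8 [188. 298.] [385. 251.]
pin [253. 269.] tcp [218. 279.]
```

View pics/s5.png

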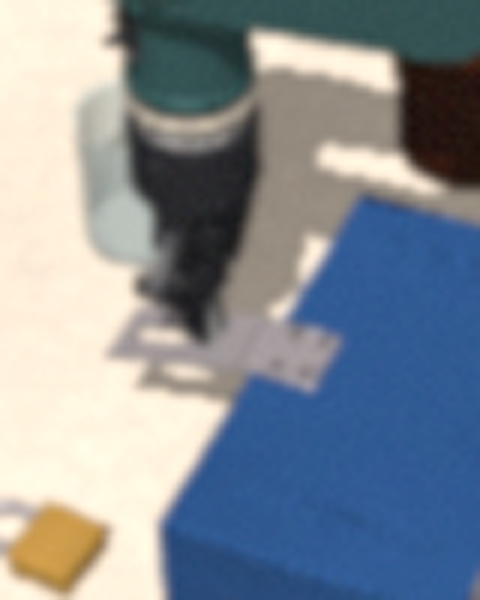

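The hasp is now about level, with its tip at (120,345) and the fingertip on the solid plate at (205,335), so it is following the finger. I keep pressing down, then push in.

```bash
python3 -m inch '[{"dp":[1,0,5],"roll":0},{"dp":[1,0,5],"roll":0},{"dp":[1,0,5],"roll":0},{"dp":[1,0,5],"roll":0},{"dp":[1,0,5],"roll":0},{"dp":[0,0,5],"roll":0},{"dp":[0,0,0],"roll":0},{"dp":[0,0,0],"roll":0}]' 0 |tail -1 ; python3 p.py
python3 -m inch '[{"dp":[2,0,0],"roll":0},{"dp":[2,0,0],"roll":0},{"dp":[2,0,0],"roll":0},{"dp":[2,0,0],"roll":0},{"dp":[2,0,0],"roll":0},{"dp":[0,0,0],"roll":0},{"dp":[0,0,0],"roll":0},{"dp":[0,0,0],"roll":0}]' 0 |tail -1 ; python3 p.py
```

```text
finger_force: 0.2
t 17.3 chest mm [123.9   1.   73.6] rolloff deg -0.1 F chest [ 1.2 -1.2  0.6]
finger_force: 0.9
t 18.1 chest mm [114.2   1.   74.6] rolloff deg -0.1 F chest [ 1.  -0.2 -1.2]
```

```bash
python3 -m inch '[{"dp":[2,0,0],"roll":0},{"dp":[2,0,0],"roll":0},{"dp":[2,0,0],"roll":0},{"dp":[0,0,0],"roll":0},{"dp":[0,0,0],"roll":0},{"dp":[0,0,0],"roll":0},{"dp":[0,0,0],"roll":0},{"dp":[0,0,0],"roll":0}]' 0 |tail -1 ; python3 p.py
python3 -m inch '[{"dp":[1,0,0],"roll":0},{"dp":[1,0,0],"roll":0},{"dp":[1,0,0],"roll":0},{"dp":[0,0,0],"roll":0},{"dp":[0,0,0],"roll":0},{"dp":[0,0,0],"roll":0},{"dp":[0,0,0],"roll":0},{"dp":[0,0,0],"roll":0}]' 0 |tail -1 ; python3 p.py
```

```text
finger_force: 1.7
t 18.9 chest mm [108.4   1.   74.5] rolloff deg -0.1 F chest [ 2.8  0.2 -2.9]
finger_force: 5.9
t 19.7 chest mm [108.5   1.   74.7] rolloff deg -0.1 F chest [13.1 -0.  -7.2]
```

```bash
python3 -m inch '[{"dp":[1,0,0],"roll":0},{"dp":[1,0,0],"roll":0},{"dp":[0,0,0],"roll":0},{"dp":[0,0,0],"roll":0},{"dp":[-5,0,0],"roll":0},{"dp":[-15,0,0],"roll":0},{"dp":[-20,0,0],"roll":0},{"dp":[-20,0,0],"roll":0}]' 0 |tail -1 ; python3 p.py
python3 -m inch '[{"dp":[0,0,-30],"roll":0},{"dp":[0,0,-40],"roll":0},{"dp":[0,0,-40],"roll":0},{"dp":[0,40,-30],"roll":0},{"dp":[20,40,0],"roll":0},{"dp":[40,40,0],"roll":0},{"dp":[40,40,0],"roll":0},{"dp":[0,0,0],"roll":0}]' 0 |tail -1 ; python3 p.py
python3 - <<'E'
from plant import *
from h import *
S=camera("side");T=camera("top")
o=np.array([.490,-.058]);x=np.array([.9633,-.2683]);
for th in(0,.12,.3):
    p=[*(o+(.096+.095*np.sin(th))*x),.13-.095*np.cos(th)];print(th,(np.array(pix(S,p))-[200,100])*5,(np.array(pix(T,p))-[210,130])*5)
a=S["frame"][100:220,200:280,::-1];b=T["frame"][130:250,210:290,::-1]
cv2.imwrite("pics/end.png",cv2.resize(cv2.convertScaleAbs(np.hstack([a,b]),alpha=1.7,beta=10),None,fx=5,fy=5,interpolation=2))
E
```

```text
finger_force: 0.0
t 20.5 chest mm [162.8   1.   75. ] rolloff deg -0.1 F chest [1.  0.2 0.7]
finger_force: 0.0
t 21.3 chest mm [ 67.7 156.1 215.7] rolloff deg 0.4 F chest [ 0.3 -0.3  0.3]
0 [264.91242136 423.03832611] [347.58765612 263.47925306]
0.12 [251.09350569 418.00688147] [352.51747598 246.93561951]
0.3 [230.76111408 408.33656421] [360.01691717 222.16046386]
```

View pics/end.png

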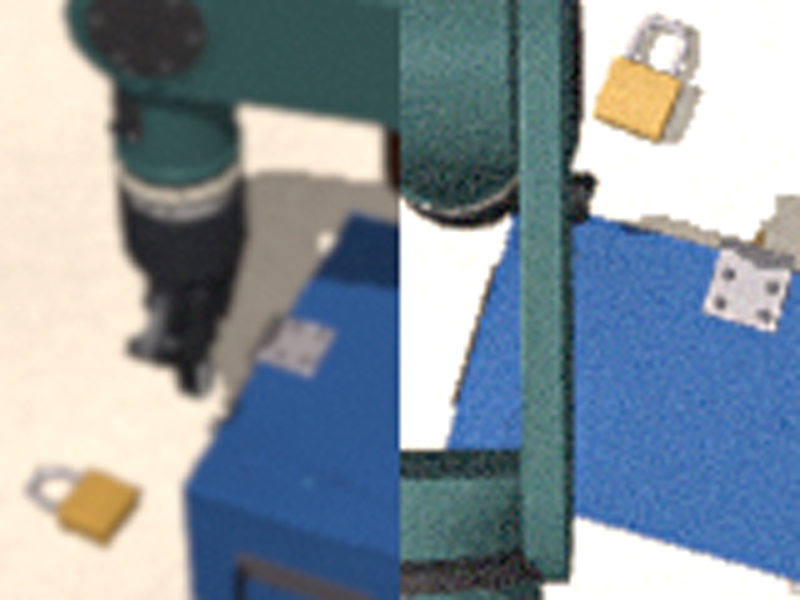

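The hasp hangs out of sight against the front; only its hinge plate shows, at (295,345) in the side half and (750,290) in the top half. The brass staple end pokes out past it at (762,240). The padlock hasn't moved and the gripper touches nothing.

```bash
python3 -c "
from plant import *
print(job_done())"
```

```text
the job is handed in; nothing more can be done
None
```

The chest lid is shut and the hasp is pushed flat over the staple: both came up against a firm stop, and the last pictures agree. The padlock looks unmoved and I saw no sign of contact with the other items, though I didn't re-measure them; the job is handed in and no verdict came back.

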